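Unload the burn-in rack

TASK

Take the finished supply units off the burn-in rack. First discharge the rack: push the spring-centred stick on the supply box well over to the same side as the changeover lever beside it leans, hold it there for three seconds and let it spring back to centre; then, for every unit on the rack, slide it up until its studs are at the wide ends of its keyhole slots, draw it off the studs and stand it upright on the floor of the long shallow tray. When all stand there and the rack is empty, re-arm it: hold the stick well over to the opposite side for three seconds and let it centre again (never that way while a unit still hangs); leave the changeover lever and the other things on the bench alone.

Things in the scene. Friction and masses are not known exactly. Their poses are not given: they have to be found in the camera images.
- rack: fixed upright grey steel sheet, 420 wide (its y) x 8 thick, top edge 160 above the bench, two short feet on the robot's side. Origin on the bench under the middle of its +x face, which looks away from the robot and carries the studs. Four bays at y = -165, -55, 55, 165 mm in its frame.
- rack_studs (a point): middle of the row of stud roots, on the rack's +x face, 154.5 mm above the bench. Each bay has two headed studs sticking out along the rack's +x, at y = bay -12.5 and +12.5 mm: shaft 5 mm dia, 6 mm long, then a head 12 mm dia, 4 mm thick, its tip 10 mm off the face. Raised 15 to 20 mm, a unit comes off along +x.
- supply: fixed grey supply box, 150 (its x) x 110 (its y) x 60 mm high, origin at the centre of its underside. On its top are the stick (at x = +35 mm) and the changeover lever (at x = -45 mm). It may be turned up to 0.3 rad either way.
- stick (a joint): tilt of the spring-centred black-knobbed stick, rad: 0 upright, positive leans to the supply box's +y, negative to -y, stops at +-0.6. Pivot 62 mm above the bench at x = +35, y = 0 mm of the box. Spring 1.2 N m/rad: about 6 N at the knob for 0.5 rad. Over means beyond 0.35 rad; centred means within 0.08 rad.
- stick_knob (a point): centre of the stick's ball knob, 34 mm dia, 95 mm above the pivot (157 mm above the bench when upright); the shaft under it is 12 mm dia.
- lever (a joint): tilt of the changeover lever, rad: it always lies against one of its stops, +0.65 (leaning to the supply box's +y) or -0.65 (leaning to -y), and may still be falling to it in the first second. Loose: it tips over if touched.
- lever_tip (a point): top of the changeover lever (58 mm long, black grip 22 x 12 mm), 55 mm from its pivot, which lies 62 mm above the bench at x = -45, y = 0 mm of the supply box.
- tray: loose open blue plastic tray, 90 (its x) x 270 (its y) x 28 mm high, walls and floor 5 mm, 0.8 kg. Origin at the centre of its underside. Holds up to four units in a row along its y.
- unit1: hanging supply unit (may be absent), white housing 50 deep (x) x 48 wide (y) x 85 high, 0.25 kg. Origin: centre of underside, z up, front to its +x (the rack's +x). Steel back plate x = -25 to -21 mm, ear up to z = 121 mm with two keyhole slots at y = +-12.5 mm: wide ends 18 x 18 mm at z = 88 to 106, narrow ends 8 mm wide up to z = 117, where the studs bear; underside then 40 mm up.
- unit2: a unit like unit1, with the same frame, sizes and keyhole slots, hanging in another bay (bay 2 from the rack's -y end); may be absent
- unit3: a unit like unit1, with the same frame, sizes and keyhole slots, hanging in another bay (bay 3 from the rack's -y end); may be absent
- unit4: a unit like unit1, with the same frame, sizes and keyhole slots, hanging in another bay (bay 4 from the rack's -y end); may be absent
- carton: brown closed cardboard box 130 x 100 x 70 mm, origin at the centre of its underside. Leave alone.
- spray: blue plastic bottle 60 dia x 160 mm, origin at the centre of its underside. Leave alone.
- whitebox: flat white paper box 120 x 90 x 50 mm, origin at the centre of its underside. Leave alone.
Mind the look-alikes: they are no part of the job. Leave any green or pink look-alike of the unit3 alone. What is shaped like the supply but blue is not meant.

How it is judged:
By the outcome, as a careful person would: the job done as asked, in the order asked, and still so for the second after the job is handed in, with the robot touching nothing.
Of unit1, unit2, unit3, unit4 only 2 to 4 are there at a start; the rules pass over those that are not, and their reading is None.
At some moment in a run one of tray may be knocked a few centimetres aside while the robot is not near it.
It also fails if it takes over 210 s, if anything falls off the work surface, if the arm or the gripper's body presses on something with over 40 N, if the wrist force passes 120 N, or if a joint passes its speed limit or range.

ROBOT

A 6-joint arm with a two-finger parallel gripper is mounted at the origin on the work surface. World frame = base frame: x ahead of the robot, y to its left, z up, the work surface at z = 0. Lengths are in m, angles in degrees, forces in N, time in s.
With the tool pointing down it reaches from about 0.375 to 0.925 m from the base axis. Payload 5.7 kg.
Tool frame: the origin (TCP) lies on the centre line of the jaws, within the pads' length; the fingertips stand 25 mm ahead of it and the grasp point (between the pads) lies 6 mm ahead of it; z points along the fingers, y is the direction in which the jaws open and shut (so a half turn about z gives the same grasp; the last joint's range is limited). The gripper opens to 85 mm and grips with 20 to 120 N. Pads are 22 mm wide; open, the fingers measure 114 mm over their backs; the gripper's body (76 mm by 85 mm) begins 54 mm behind the grasp point. The pads swing forward as they close: fully open they stand 13 mm farther back than shut.
Start: joints at [58.149, 20.558, 86.54, -0, 72.909, -6.595], TCP at [0.256, 0.543, 0.256] pointing down, gripper open.
Joint ranges: [-170.27, 170.27], [-57.76, 135], [12.27, 136.19], [-55.21, 235.2], [11.17, 155.16], [-170.74, 170.74]. Speed limits (degrees/s): [136.94, 136.94, 180, 180, 180, 180].

INTERFACE

Orientations are given as [roll, pitch, yaw] about the fixed x, y, z axes, in that order (R = Rz(yaw) Ry(pitch) Rx(roll)).
In Python, from rig import arm, viewer gives the robot as it stands. The module is installed in compiled form; this text tells all that it offers.
- The arm moves only by the tool apply_moves, never from a script. Its argument "increments" is a list of rows, each an object with "delta_rot": the turn, a rotation vector about the world's x, y, z in degrees, a list of three; "dp": the shift along the world's x, y, z in mm, a list of three; "claw": the closure in counts, from 0 (fully open) to 255 (shut). In form: [{"delta_rot": [ax, ay, az], "dp": [x, y, z], "claw": claw}, ...]. A call has exactly 10 rows; each row is the pose to reach, as a shift and turn from the pose commanded when the call began; what a row does not reach only later rows make up. A row lasts 1/12 s, in which the tool goes at most 41.7 mm and 7.16 degrees, less where a joint would pass 70% of its speed; a pose out of reach is approached as far as the arm can. A call with a gripper value outside its range is refused whole. The fingers move at their own pace and stop on an object; the grip force is fixed at half the most. Time passes only in rows, so rows that repeat a pose let the fingers close, or fill a call up. It gives the time, the measured TCP pose, the force and the opening at its end, in the units of the state.
- arm.observe(): the state, without advancing time (a new reading comes with each control period).
- viewer.camera(name): name is "scene" or "top" or "wrist"; returns a dict with "frame" (400x640x3 uint8, red, green, blue), "z_map" (400x640 float32, m along the optical axis (not along the pixel's ray), 0 where there is no reading), "fx", "fy", "cx", "cy" (pixels), "xyz" and "attitude" of the camera in the world. Camera axes: x right, y down, z forward; pixel columns grow to the right and rows downward; lengths in m; the calibration is good to about 2 mm. A picture is of the moment at which its call begins.
- arm.finish_job(): hands the job in, once; it reports no verdict.
The state is a dict: "time_s": time; "joint_positions": joint angles; "qvel": joint speeds; "tau": joint torques, N m; "position": TCP position; "orientation": TCP orientation; "wrist_force": force on the tool from outside, world axes, zero at the start; "wrist_torque": the same for the moment, N m; "opening": finger opening in m.
Only numpy, scipy, OpenCV 4.12 (cv2) and the standard library are available. Lean on these libraries where they do the work, as an engineer would, in place of code of your own. Each camera call takes 0.05 s, during which the arm holds its last target. There are 200 camera calls.

## Working session

There is one attempt and no reset: what is moved stays moved. The work goes in short steps, Python scripts to look and compute and a tool call to move; the robot and the scene stay as the last step left them, time stands still between calls to the robot, and variables do not carry over. Pictures are saved under pics/ and viewed, about 12 in all and at most 16, crops included, and the job is handed in when it is done.

Besides the shell and the picture viewer there is one more tool, called after "Call:" by a JSON object that holds its "api" and its "payload". apply_moves: Moves the arm, as the interface text tells. Its arguments: {"type":"object","properties":{"increments":{"type":"array"}},"required":["increments"]}

```bash
mkdir -p pics; cat > h.py <<'E'
import numpy as np, cv2
from rig import arm, viewer
from scipy.spatial.transform import Rotation as R
def shot(name,fn=None,crop=None,k=1):
    c=viewer.camera(name); 
    np.savez(f'pics/last_{name}.npz',**{a:np.array(b) for a,b in c.items()})
    if fn:
        f=c['frame'][:,:,::-1]
        if crop: f=f[crop[1]:crop[3],crop[0]:crop[2]]
        f=cv2.resize(f,None,fx=k,fy=k,interpolation=cv2.INTER_CUBIC)
        cv2.imwrite('pics/'+fn,f)
    return c
E
python3 - <<'E'
from h import *
s=arm.observe(); print(s)
for n in ['scene','top']:
    c=shot(n,n+'1.png',k=1.25); print(n,c['fx'],c['fy'],c['cx'],c['cy'],c['xyz'],c['attitude'],c['z_map'].shape)
E
```

```text
{'time_s': 0.0, 'joint_positions': array([ 5.81490663e+01,  2.05983802e+01,  8.66005941e+01,  8.68646754e-04,
        7.29099987e+01, -6.59454063e+00]), 'qvel': array([ 0.0261182 , -0.03134863, -0.06642448,  0.05167039, -0.10677155,
        0.02911809]), 'tau': array([ 3.49425036e-04, -5.27631462e+01, -2.78619146e+01, -4.53304838e-04,
        1.36569116e-02, -1.39809393e-05]), 'position': array([0.25565242, 0.54208128, 0.25543827]), 'orientation': array([-1.79891843e+02, -1.33390415e-02,  1.54743338e+02]), 'wrist_force': array([-0.92796109, -1.01453396,  0.89542298]), 'wrist_torque': array([ 0.0288659 ,  0.03479835, -0.00085215]), 'opening': 0.08522661391603352}
scene 401.3705422087954 401.3705422087954 314.5321903285016 207.77738195658858 [ 0.85051189 -0.58711729  0.99714243] [-145.78568442    0.50588496   35.95447597] (400, 640)
top 400.8145613737229 400.8145613737229 321.72979127111415 198.77148197184567 [ 0.27228289 -0.11599923  1.42061063] [-168.57522754    0.45742276  -91.14587825] (400, 640)
```

View pics/scene1.png

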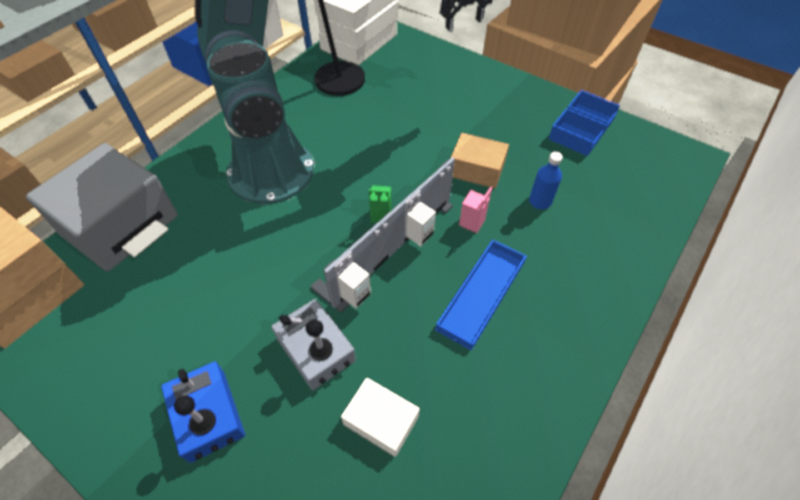

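View pics/top1.png

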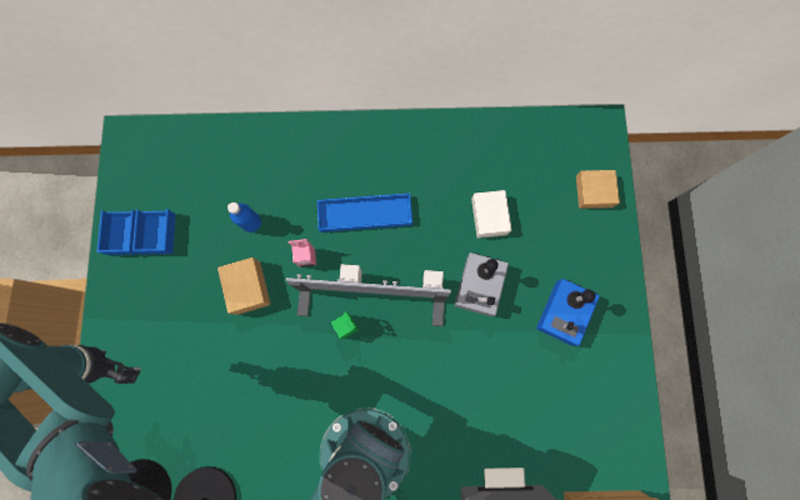

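Scene view: rack in the middle (330–450, 160–300) with two white units (352,283) and (420,222). The grey supply is at (313,343), the blue look-alike at (203,410), the long tray at (482,295), and green and pink look-alikes at (380,200) and (476,210). In the top view the units are at (433,279), which is bay 1, and (349,272), probably bay 3. The grey supply is at (482,284).

```bash
cat >> h.py <<'E'
def cloud(c):
    h,w=c['z_map'].shape; u,v=np.meshgrid(np.arange(w),np.arange(h)); z=c['z_map']
    p=np.stack([(u-c['cx'])/c['fx']*z,(v-c['cy'])/c['fy']*z,z],-1)
    return p@R.from_euler('xyz',c['attitude'],degrees=True).as_matrix().T+c['xyz']
def load(n): 
    d=np.load(f'pics/last_{n}.npz'); return {k:d[k] for k in d}
E
python3 - <<'E'
from h import *
for n,k in [('top',1.25),('scene',1.25)]:
    c=load(n); P=cloud(c)
    g={'top':dict(rackR=(449,292),rackL=(288,279),u1=(433,275),u3=(349,268),knob=(487,268),levertip=(488,300),traycorners=[(318,201),(410,195),(412,224),(320,230)],sup=[(470,254),(507,262),(497,316),(458,307)],pink=(303,255),wb=[(474,193),(505,191),(511,234),(479,237)],bench=(600,400),lev2=(478,297),knobbl=(578,299),levbl=(570,326)),
     'scene':dict(knob=(315,327),lev=(287,321),rackend=(330,268),u1=(354,275),u3=(421,215),rl=(450,166))}[n]
    for a,b in g.items():
        for q in (b if isinstance(b,list) else [b]):
            u,v=int(round(q[0]/k)),int(round(q[1]/k)); print(n,a,q,(P[v,u]*1000).round())
E
python3 - <<'E'
from h import *
c=load('top');P=cloud(c)*1000
hsv=cv2.cvtColor(c['frame'],cv2.COLOR_RGB2HSV)
def rect(m,name):
    q=P[m][:,:2].astype(np.float32); r=cv2.minAreaRect(q); print(name,len(q),r, 'z',np.percentile(P[m][:,2],[5,50,95]).round(1))
u,v=np.meshgrid(np.arange(640),np.arange(400))
box=lambda a,b,cc,d:(u>a/1.25)&(v>b/1.25)&(u<cc/1.25)&(v<d/1.25)
rect(box(310,185,420,240)&(P[...,2]>20)&(P[...,2]<40),'tray rim')
rect(box(450,248,515,322)&(P[...,2]>52)&(P[...,2]<66)&(hsv[...,1]<80),'supply')
rect(box(280,260,455,300)&(P[...,2]>150)&(P[...,2]<170),'rack top')
rect(box(420,265,448,288)&(P[...,2]>110)&(P[...,2]<135),'u1')
rect(box(335,260,365,282)&(P[...,2]>110)&(P[...,2]<135),'u3')
E
python3 - <<'E'
from h import *
f=lambda n,x:cv2.resize(load(n)['frame'][x[1]:x[3],x[0]:x[2],::-1],(400,400),interpolation=cv2.INTER_CUBIC)
cv2.imwrite('pics/c1.png',np.hstack([f('top',(360,195,416,251)),f('scene',(210,195,300,285))])
)
E
```

```text
top rackR (449, 292) [ 413. -227.  146.]
top rackL (288, 279) [455. 182. 161.]
top u1 (433, 275) [ 462. -189.  124.]
top u3 (349, 268) [486.  30. 128.]
top knob (487, 268) [ 472. -326.  167.]
top levertip (488, 300) [ 395. -331.  108.]
top traycorners (318, 201) [699. 132.  28.]
top traycorners (410, 195) [ 721. -137.   -2.]
top traycorners (412, 224) [ 631. -142.    7.]
top traycorners (320, 230) [616. 126.  15.]
top sup (470, 254) [ 527. -297.   66.]
top sup (507, 262) [ 511. -411.    4.]
top sup (497, 316) [ 359. -374.    2.]
top sup (458, 307) [ 387. -264.   -8.]
top pink (303, 255) [531. 161.  82.]
top wb (474, 193) [ 723. -325.    1.]
top wb (505, 191) [ 725. -418.    1.]
top wb (511, 234) [ 596. -428.    1.]
top wb (479, 237) [ 586. -333.    5.]
top bench (600, 400) [ 128. -638.    5.]
top lev2 (478, 297) [ 407. -312.   63.]
top knobbl (578, 299) [ 395. -571.   95.]
top levbl (570, 326) [ 323. -538.  115.]
scene knob (315, 327) [ 487. -341.  171.]
scene lev (287, 321) [ 404. -343.  105.]
scene rackend (330, 268) [ 418. -219.  158.]
scene u1 (354, 275) [ 452. -189.  123.]
scene u3 (421, 215) [476.  23. 125.]
scene rl (450, 166) [457. 170. 146.]
tray rim 328 ((667.759521484375, -1.23687744140625), (92.72896575927734, 269.96728515625), 2.973165512084961) z [21.7 27.2 32.1]
supply 1097 ((446.9858703613281, -325.6204833984375), (109.87213897705078, 150.23587036132812), 72.67414093017578) z [55.6 60.7 65. ]
rack top 503 ((438.28997802734375, -22.30084228515625), (416.98419189453125, 26.569976806640625), 84.89903259277344) z [152.3 159.8 164.6]
u1 174 ((455.58660888671875, -188.52024841308594), (46.08700180053711, 40.4582633972168), 88.42870330810547) z [121.2 125.7 129.7]
u3 177 ((474.01708984375, 30.1964111328125), (49.34812927246094, 43.13672637939453), 81.55453491210938) z [120.3 125.2 129.4]
```

View pics/c1.png

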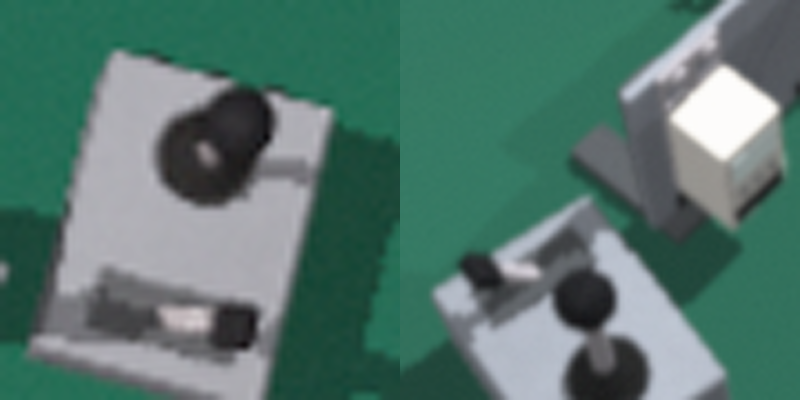

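Lever leans to the supply's −y (right in the top crop, left in the scene crop), and the grey box is the correct one. The supply yaw is about −17.3° with the stick pivot near (480,−336). The rack yaw is about −5.1°. Next I go above the stick, keeping clear of the base.

Call:
{"api": "apply_moves", "payload": {"increments": [{"delta_rot": [0,0,8],"dp": [224,-243,0],"claw": 75},{"delta_rot": [0,0,8],"dp": [224,-243,0],"claw": 75},{"delta_rot": [0,0,8],"dp": [224,-243,0],"claw": 75},{"delta_rot": [0,0,8],"dp": [224,-243,0],"claw": 75},{"delta_rot": [0,0,8],"dp": [224,-243,0],"claw": 75},{"delta_rot": [0,0,8],"dp": [224,-243,0],"claw": 75},{"delta_rot": [0,0,8],"dp": [224,-243,0],"claw": 75},{"delta_rot": [0,0,8],"dp": [224,-243,0],"claw": 75},{"delta_rot": [0,0,8],"dp": [224,-243,0],"claw": 75},{"delta_rot": [0,0,8],"dp": [224,-300,0],"claw": 75}]}}

```text
time_s: 0.93
position: [0.4824, 0.2606, 0.2562]
orientation: [179.8, 0.0, 162.7]
wrist_force: [1.8, 0.3, 0.2]
opening: 0.0603
```

Call:
{"api": "apply_moves", "payload": {"increments": [{"delta_rot": [0,0,0],"dp": [0,-350,0],"claw": 75},{"delta_rot": [0,0,0],"dp": [0,-350,0],"claw": 75},{"delta_rot": [0,0,0],"dp": [0,-350,0],"claw": 75},{"delta_rot": [0,0,0],"dp": [0,-350,0],"claw": 75},{"delta_rot": [0,0,0],"dp": [0,-350,0],"claw": 75},{"delta_rot": [0,0,0],"dp": [0,-350,0],"claw": 75},{"delta_rot": [0,0,0],"dp": [0,-350,0],"claw": 75},{"delta_rot": [0,0,0],"dp": [0,-350,0],"claw": 75},{"delta_rot": [0,0,0],"dp": [0,-350,0],"claw": 75},{"delta_rot": [0,0,0],"dp": [0,-350,0],"claw": 75}]}}

```text
time_s: 1.77
position: [0.4801, -0.0956, 0.2562]
orientation: [-179.9, 0.0, 162.5]
wrist_force: [0.1, -0.4, -0.4]
opening: 0.0601
```

Call:
{"api": "apply_moves", "payload": {"increments": [{"delta_rot": [0,0,0],"dp": [0,-241,0],"claw": 75},{"delta_rot": [0,0,0],"dp": [0,-241,0],"claw": 75},{"delta_rot": [0,0,0],"dp": [0,-241,0],"claw": 75},{"delta_rot": [0,0,0],"dp": [0,-241,0],"claw": 75},{"delta_rot": [0,0,0],"dp": [0,-241,0],"claw": 75},{"delta_rot": [0,0,0],"dp": [0,-241,0],"claw": 75},{"delta_rot": [0,0,0],"dp": [0,-241,0],"claw": 75},{"delta_rot": [0,0,0],"dp": [0,-241,0],"claw": 75},{"delta_rot": [0,0,0],"dp": [0,-241,0],"claw": 75},{"delta_rot": [0,0,0],"dp": [0,-241,0],"claw": 75}]}}

```text
time_s: 2.6
position: [0.48, -0.3309, 0.256]
orientation: [179.9, -0.1, 162.8]
wrist_force: [0.4, -0.7, -0.9]
opening: 0.0609
```

```bash
python3 - <<'E'
from h import *
a=shot('wrist'); b=shot('scene'); print(arm.observe()['position'],arm.observe()['time_s'],a['xyz'],a['attitude'])
f=lambda x:x['frame'][:,:,::-1]
cv2.imwrite('pics/p4.png',np.vstack([cv2.resize(f(a),(480,300)),cv2.resize(f(b)[190:340,180:420],(480,300))]))
E
```

```text
[ 0.48011531 -0.33117948  0.25623359] 2.7 [ 0.40949906 -0.30877521  0.37289691] [ 1.62972619e+02 -6.82596470e-02  7.28397685e+01]
```

View pics/p4.png

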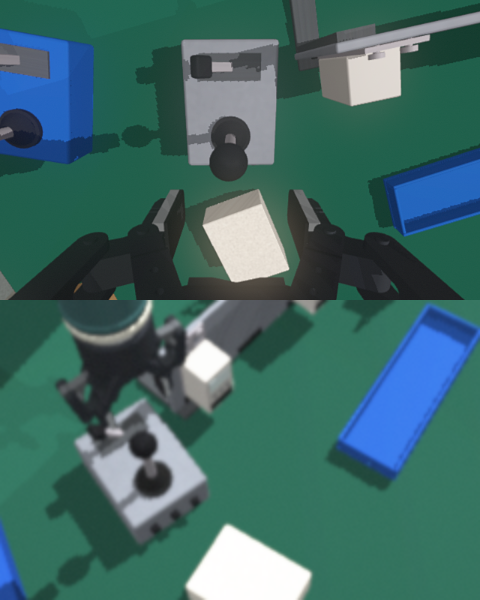

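Wrist: stick knob at (228,160), slightly left of the jaw middle (~240); the lever still leans to the −y side. I compute its position from depth.

```bash
python3 - <<'E'
from h import *
c=load('wrist');P=cloud(c)*1000
s=480/640
for q in [(228,160),(228,150),(228,170),(218,160),(238,160),(200,68)]:
    print(q,P[int(q[1]/s),int(q[0]/s)].round())
m=(P[...,2]>54)&(P[...,2]<65)
u,v=np.meshgrid(np.arange(640),np.arange(400)); m&=(u>235)&(u<385)&(v>40)&(v<225)&(c['frame'].min(-1)>90)
print(m.sum(),cv2.minAreaRect(P[m][:,:2].astype(np.float32)))
# rack top edge and unit1 
m=(P[...,2]>115)&(P[...,2]<135)&(u>420)&(u<545)&(v<150);print(m.sum(),cv2.minAreaRect(P[m][:,:2].astype(np.float32)),np.median(P[m][:,2]))
E
```

```text
(228, 160) [ 475. -335.  172.]
(228, 150) [ 468. -334.  166.]
(228, 170) [ 482. -338.  174.]
(218, 160) [ 473. -344.  169.]
(238, 160) [ 478. -328.  169.]
(200, 68) [ 398. -341.  109.]
15264 ((447.78692626953125, -327.45025634765625), (109.60144805908203, 149.59902954101562), 73.03559875488281)
5042 ((441.4463806152344, -199.19891357421875), (69.83519744873047, 65.99732208251953), 84.2414779663086) 123.85837926693131
```

Call:
{"api": "apply_moves", "payload": {"increments": [{"delta_rot": [0,0,0],"dp": [1,-6,0],"claw": 75},{"delta_rot": [0,0,0],"dp": [1,-6,-30],"claw": 75},{"delta_rot": [0,0,0],"dp": [1,-6,-60],"claw": 75},{"delta_rot": [0,0,0],"dp": [1,-6,-85],"claw": 75},{"delta_rot": [0,0,0],"dp": [1,-6,-108],"claw": 75},{"delta_rot": [0,0,0],"dp": [1,-6,-108],"claw": 75},{"delta_rot": [0,0,0],"dp": [-2,-16,-108],"claw": 75},{"delta_rot": [0,0,0],"dp": [-5,-25,-108],"claw": 75},{"delta_rot": [0,0,0],"dp": [-8,-35,-108],"claw": 75},{"delta_rot": [0,0,0],"dp": [-10,-44,-108],"claw": 75}]}}

```text
time_s: 3.53
position: [0.4697, -0.378, 0.1495]
orientation: [180.0, 0.0, 162.7]
wrist_force: [-1.5, 5.2, -3.4]
opening: 0.0599
```

Call:
{"api": "apply_moves", "payload": {"increments": [{"delta_rot": [0,0,0],"dp": [-2,-7,0],"claw": 75},{"delta_rot": [0,0,0],"dp": [-5,-16,0],"claw": 75},{"delta_rot": [0,0,0],"dp": [-5,-16,0],"claw": 75},{"delta_rot": [0,0,0],"dp": [-5,-16,0],"claw": 75},{"delta_rot": [0,0,0],"dp": [-5,-16,0],"claw": 75},{"delta_rot": [0,0,0],"dp": [-5,-16,0],"claw": 75},{"delta_rot": [0,0,0],"dp": [-5,-16,0],"claw": 75},{"delta_rot": [0,0,0],"dp": [-5,-16,0],"claw": 75},{"delta_rot": [0,0,0],"dp": [-5,-16,0],"claw": 75},{"delta_rot": [0,0,0],"dp": [-5,-16,0],"claw": 75}]}}

```text
time_s: 4.37
position: [0.4649, -0.3923, 0.1485]
orientation: [179.9, -0.0, 162.7]
wrist_force: [1.5, 6.9, -1.9]
opening: 0.0602
```

```bash
python3 - <<'E'
from h import *
a=shot('wrist'); b=shot('scene'); print(arm.observe()['position'],arm.observe()['time_s'],arm.observe()['wrist_force'])
f=lambda x:x['frame'][:,:,::-1]
cv2.imwrite('pics/p5.png',np.vstack([cv2.resize(f(a),(480,300)),cv2.resize(f(b)[190:340,180:420],(480,300))]))
E
```

```text
[ 0.46488982 -0.39230477  0.14847643] 4.4667 [ 1.91633692  5.90707993 -2.72173803]
```

View pics/p5.png

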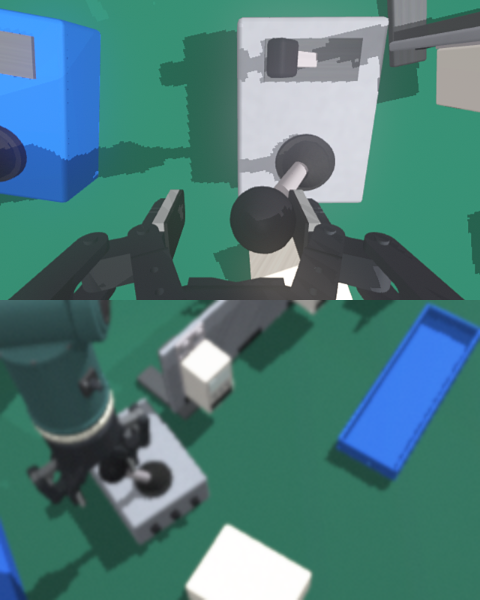

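Stick clearly tilted to −y (knob (262,220), base (305,162) in the wrist view); the force of ~6 N matches 0.5 rad. Holding.

Call:
{"api": "apply_moves", "payload": {"increments": [{"delta_rot": [0,0,0],"dp": [0,0,0],"claw": 75},{"delta_rot": [0,0,0],"dp": [0,0,0],"claw": 75},{"delta_rot": [0,0,0],"dp": [0,0,0],"claw": 75},{"delta_rot": [0,0,0],"dp": [0,0,0],"claw": 75},{"delta_rot": [0,0,0],"dp": [0,0,0],"claw": 75},{"delta_rot": [0,0,0],"dp": [0,0,0],"claw": 75},{"delta_rot": [0,0,0],"dp": [0,0,0],"claw": 75},{"delta_rot": [0,0,0],"dp": [0,0,0],"claw": 75},{"delta_rot": [0,0,0],"dp": [0,0,0],"claw": 75},{"delta_rot": [0,0,0],"dp": [0,0,0],"claw": 75}]}}

```text
time_s: 5.3
position: [0.4649, -0.3923, 0.1485]
orientation: [179.9, -0.0, 162.7]
wrist_force: [1.3, 6.3, -1.4]
opening: 0.0602
```

Call:
{"api": "apply_moves", "payload": {"increments": [{"delta_rot": [0,0,0],"dp": [0,0,0],"claw": 75},{"delta_rot": [0,0,0],"dp": [0,0,0],"claw": 75},{"delta_rot": [0,0,0],"dp": [0,0,0],"claw": 75},{"delta_rot": [0,0,0],"dp": [0,0,0],"claw": 75},{"delta_rot": [0,0,0],"dp": [0,0,0],"claw": 75},{"delta_rot": [0,0,0],"dp": [0,0,0],"claw": 75},{"delta_rot": [0,0,0],"dp": [0,0,0],"claw": 75},{"delta_rot": [0,0,0],"dp": [0,0,0],"claw": 75},{"delta_rot": [0,0,0],"dp": [0,0,0],"claw": 75},{"delta_rot": [0,0,0],"dp": [0,0,0],"claw": 75}]}}

```text
time_s: 6.13
position: [0.4649, -0.3923, 0.1485]
orientation: [179.9, -0.0, 162.7]
wrist_force: [1.2, 6.6, -1.7]
opening: 0.06
```

Call:
{"api": "apply_moves", "payload": {"increments": [{"delta_rot": [0,0,0],"dp": [0,0,0],"claw": 75},{"delta_rot": [0,0,0],"dp": [0,0,0],"claw": 75},{"delta_rot": [0,0,0],"dp": [0,0,0],"claw": 75},{"delta_rot": [0,0,0],"dp": [0,0,0],"claw": 75},{"delta_rot": [0,0,0],"dp": [0,0,0],"claw": 75},{"delta_rot": [0,0,0],"dp": [0,0,0],"claw": 75},{"delta_rot": [0,0,0],"dp": [0,0,0],"claw": 75},{"delta_rot": [0,0,0],"dp": [0,0,0],"claw": 75},{"delta_rot": [0,0,0],"dp": [0,0,0],"claw": 75},{"delta_rot": [0,0,0],"dp": [0,0,0],"claw": 75}]}}

```text
time_s: 6.97
position: [0.4649, -0.3923, 0.1485]
orientation: [179.9, -0.0, 162.7]
wrist_force: [1.3, 6.5, -2.0]
opening: 0.0607
```

Call:
{"api": "apply_moves", "payload": {"increments": [{"delta_rot": [0,0,0],"dp": [0,0,0],"claw": 75},{"delta_rot": [0,0,0],"dp": [0,0,0],"claw": 75},{"delta_rot": [0,0,0],"dp": [0,0,0],"claw": 75},{"delta_rot": [0,0,0],"dp": [0,0,0],"claw": 75},{"delta_rot": [0,0,0],"dp": [0,0,0],"claw": 75},{"delta_rot": [0,0,0],"dp": [0,0,0],"claw": 75},{"delta_rot": [0,0,0],"dp": [0,0,0],"claw": 75},{"delta_rot": [0,0,0],"dp": [0,0,0],"claw": 75},{"delta_rot": [0,0,0],"dp": [0,0,0],"claw": 75},{"delta_rot": [0,0,0],"dp": [0,0,0],"claw": 75}]}}

```text
time_s: 7.8
position: [0.4649, -0.3923, 0.1485]
orientation: [179.9, -0.0, 162.7]
wrist_force: [1.9, 7.0, -2.0]
opening: 0.0604
```

Call:
{"api": "apply_moves", "payload": {"increments": [{"delta_rot": [0,0,0],"dp": [2,7,0],"claw": 75},{"delta_rot": [0,0,0],"dp": [4,14,0],"claw": 75},{"delta_rot": [0,0,0],"dp": [6,21,0],"claw": 75},{"delta_rot": [0,0,0],"dp": [9,28,0],"claw": 75},{"delta_rot": [0,0,0],"dp": [11,35,0],"claw": 75},{"delta_rot": [0,0,0],"dp": [13,42,0],"claw": 75},{"delta_rot": [0,0,0],"dp": [15,49,0],"claw": 75},{"delta_rot": [0,0,0],"dp": [17,55,0],"claw": 75},{"delta_rot": [0,0,0],"dp": [17,55,0],"claw": 75},{"delta_rot": [0,0,0],"dp": [17,55,0],"claw": 75}]}}

```text
time_s: 8.63
position: [0.4821, -0.3378, 0.1483]
orientation: [-180.0, 0.0, 162.8]
wrist_force: [1.0, 0.1, -1.1]
opening: 0.0607
```

Call:
{"api": "apply_moves", "payload": {"increments": [{"delta_rot": [0,0,0],"dp": [0,0,10],"claw": 75},{"delta_rot": [0,0,0],"dp": [0,0,30],"claw": 75},{"delta_rot": [0,0,0],"dp": [0,0,60],"claw": 75},{"delta_rot": [0,0,0],"dp": [0,0,90],"claw": 75},{"delta_rot": [0,0,0],"dp": [0,0,112],"claw": 75},{"delta_rot": [0,0,12.2],"dp": [0,50,112],"claw": 0},{"delta_rot": [0,0,12.2],"dp": [0,90,112],"claw": 0},{"delta_rot": [0,0,12.2],"dp": [0,130,112],"claw": 0},{"delta_rot": [0,0,12.2],"dp": [-20,147,112],"claw": 0},{"delta_rot": [0,0,12.2],"dp": [-26,147,112],"claw": 0}]}}

```text
time_s: 9.47
position: [0.4532, -0.1867, 0.2606]
orientation: [179.9, -0.2, 175.1]
wrist_force: [-0.6, 0.4, -1.5]
opening: 0.0855
```

```bash
python3 - <<'E'
from h import *
a=shot('wrist'); b=shot('scene');t=shot('top'); o=arm.observe(); print(o['position'],o['orientation'],o['time_s'],o['wrist_force'],a['xyz'])
f=lambda x:x['frame'][:,:,::-1]
cv2.imwrite('pics/p6.png',np.vstack([cv2.resize(f(a),(480,300)),cv2.resize(f(b)[190:340,180:420],(480,300))]))
E
```

```text
[ 0.45627001 -0.19176792  0.26120684] [-1.79915678e+02  9.81577447e-02  1.74938841e+02] 9.6167 [-0.23443173  0.05794676  1.09117742] [ 0.37981907 -0.18043383  0.37767249]
```

View pics/p6.png

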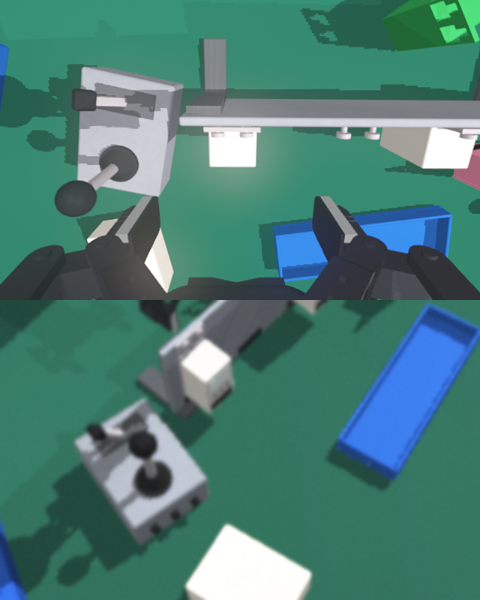

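Stick is back at centre in the scene crop (143,445), as before; unit1 is in the wrist view at (232,148). Measuring rack and unit.

```bash
cat > rk.py <<'E'
from h import *
def rack(n):
    c=load(n);P=cloud(c)*1000
    m=(P[...,2]>156.5)&(P[...,2]<166)&(abs(P[...,0]-438)<50)&(P[...,1]>-240)&(P[...,1]<200)&(c['frame'].max(-1)<215)
    q=P[m]
    w=(c['frame'].min(-1)>150)&(P[...,2]>118)&(P[...,2]<131)&(abs(P[...,0]-465)<45)&(P[...,1]>-230)&(P[...,1]<190)
    return q,P[w]
E
python3 - <<'E'
from rk import *
for n in ['wrist','scene','top']:
    q,w=rack(n)
    d,r=cv2.fitLine(q[:,:2].astype(np.float32),cv2.DIST_HUBER,0,.01,.01).ravel()[:2],cv2.minAreaRect(q[:,:2].astype(np.float32))
    print(n,'rack',len(q),d,q[:,1].min(),q[:,1].max(),r)
    for lo,hi in [(-230,-140),(-20,80)]:
        k=w[(w[:,1]>lo)&(w[:,1]<hi)]
        if len(k)>20: print('  unit',len(k),np.percentile(k,[2,98],axis=0).round(1).tolist(),cv2.minAreaRect(k[:,:2].astype(np.float32)))
E
```

```text
wrist rack 2152 [0.09586439 0.9953944 ] -231.39934287288077 23.567048909016343 ((434.0955810546875, -104.020263671875), (256.7008361816406, 18.608705520629883), 84.64466094970703)
  unit 2640 [[439.1, -212.9, 122.3], [474.6, -166.9, 125.2]] ((453.8919677734375, -189.67494201660156), (48.046730041503906, 43.84967041015625), 84.71605682373047)
  unit 3171 [[453.2, 4.3, 119.4], [495.0, 50.3, 125.2]] ((474.4111633300781, 28.66977310180664), (49.49685287475586, 43.62940216064453), 84.37952423095703)
scene rack 412 [0.09012466 0.9959305 ] -232.5524390469692 184.55405408330782 ((439.4324645996094, -24.23681640625), (419.0132751464844, 21.100772857666016), 84.71892547607422)
  unit 319 [[426.9, -214.6, 119.5], [473.7, -167.6, 128.4]] ((449.37164306640625, -190.00502014160156), (49.24155044555664, 50.3138542175293), 83.43688201904297)
  unit 252 [[446.8, 3.9, 119.6], [493.7, 52.6, 128.4]] ((469.6663513183594, 28.86509132385254), (50.30537796020508, 50.028167724609375), 84.23448944091797)
top rack 331 [0.09195737 0.99576294] -223.43798370566992 185.28252459557362 ((440.95538330078125, -19.190872192382812), (410.4197692871094, 17.782835006713867), 84.66236114501953)
  unit 95 [[435.6, -208.4, 120.9], [465.6, -165.3, 130.2]] ((451.82440185546875, -188.21322631835938), (45.669742584228516, 32.770843505859375), 87.74894714355469)
  unit 164 [[456.3, 7.2, 120.2], [494.0, 53.1, 130.1]] ((473.97271728515625, 30.526397705078125), (47.676612854003906, 43.35643005371094), 83.55836486816406)
```

Call:
{"api": "apply_moves", "payload": {"increments": [{"delta_rot": [0,0,0],"dp": [-3,2,0],"claw": 0},{"delta_rot": [0,0,0],"dp": [-3,2,-30],"claw": 0},{"delta_rot": [0,0,0],"dp": [-3,2,-60],"claw": 0},{"delta_rot": [0,0,0],"dp": [-3,2,-90],"claw": 0},{"delta_rot": [0,0,0],"dp": [-3,2,-115],"claw": 0},{"delta_rot": [0,0,0],"dp": [-3,2,-130],"claw": 0},{"delta_rot": [0,0,0],"dp": [-3,2,-138],"claw": 0},{"delta_rot": [0,0,0],"dp": [-3,2,-143],"claw": 0},{"delta_rot": [0,0,0],"dp": [-3,2,-143],"claw": 0},{"delta_rot": [0,0,0],"dp": [-3,2,-143],"claw": 0}]}}

```text
time_s: 10.45
position: [0.4538, -0.1898, 0.1178]
orientation: [-180.0, 0.1, 174.9]
wrist_force: [-0.2, -0.6, -0.2]
opening: 0.0851
```

Call:
{"api": "apply_moves", "payload": {"increments": [{"delta_rot": [0,0,0],"dp": [0,0,0],"claw": 80},{"delta_rot": [0,0,0],"dp": [0,0,0],"claw": 90},{"delta_rot": [0,0,0],"dp": [0,0,0],"claw": 100},{"delta_rot": [0,0,0],"dp": [0,0,0],"claw": 110},{"delta_rot": [0,0,0],"dp": [0,0,0],"claw": 130},{"delta_rot": [0,0,0],"dp": [0,0,0],"claw": 160},{"delta_rot": [0,0,0],"dp": [0,0,0],"claw": 255},{"delta_rot": [0,0,0],"dp": [0,0,0],"claw": 255},{"delta_rot": [0,0,0],"dp": [0,0,0],"claw": 255},{"delta_rot": [0,0,0],"dp": [0,0,0],"claw": 255}]}}

```text
time_s: 11.28
position: [0.4535, -0.1895, 0.118]
orientation: [-179.9, 0.1, 175.0]
wrist_force: [-0.7, -0.2, 6.6]
opening: 0.0475
```

Call:
{"api": "apply_moves", "payload": {"increments": [{"delta_rot": [0,0,0],"dp": [0,0,3],"claw": 255},{"delta_rot": [0,0,0],"dp": [0,0,6],"claw": 255},{"delta_rot": [0,0,0],"dp": [0,0,9],"claw": 255},{"delta_rot": [0,0,0],"dp": [0,0,12],"claw": 255},{"delta_rot": [0,0,0],"dp": [0,0,15],"claw": 255},{"delta_rot": [0,0,0],"dp": [0,0,17.5],"claw": 255},{"delta_rot": [0,0,0],"dp": [0,0,17.5],"claw": 255},{"delta_rot": [0,0,0],"dp": [0,0,17.5],"claw": 255},{"delta_rot": [0,0,0],"dp": [0,0,17.5],"claw": 255},{"delta_rot": [0,0,0],"dp": [0,0,17.5],"claw": 255}]}}

```text
time_s: 12.12
position: [0.4534, -0.1893, 0.135]
orientation: [-180.0, 0.1, 174.9]
wrist_force: [3.6, -0.2, -0.8]
opening: 0.0474
```

```bash
python3 - <<'E'
from h import *
a=shot('wrist');o=arm.observe(); print(o['position'],o['orientation'],o['time_s'],o['wrist_force'],o['opening'])
f=a['frame'][:,:,::-1]
cv2.imwrite('pics/p7.png',cv2.resize(f[100:400,150:550],(800,600)))
E
```

```text
[ 0.45340756 -0.18926406  0.13495015] [-1.79974479e+02  4.98367453e-02  1.74938635e+02] 12.1667 [ 3.49440482 -0.09030971  0.82567028] 0.047108667172869725
```

View pics/p7.png

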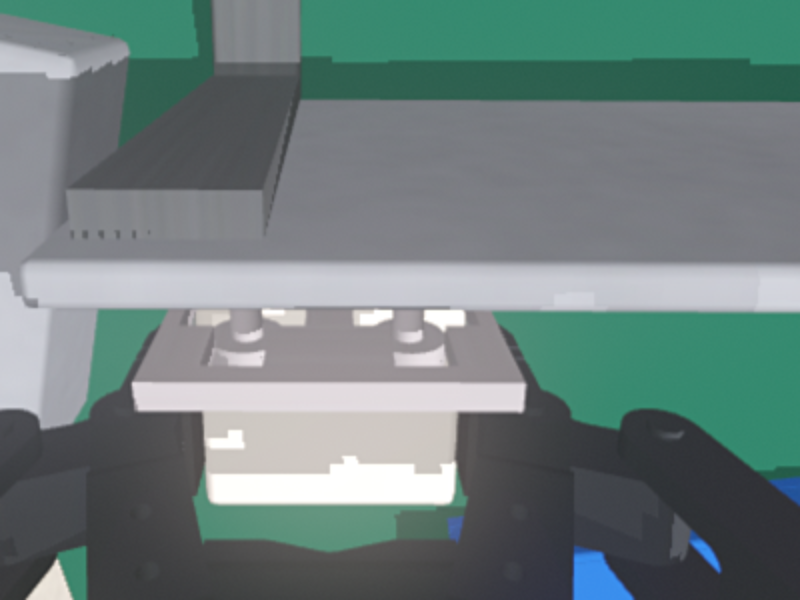

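Both studs (245,330) and (408,330) sit in the middle of the wide slots. Draw off along the rack's +x.

Call:
{"api": "apply_moves", "payload": {"increments": [{"delta_rot": [0,0,0],"dp": [3,-0.3,0],"claw": 255},{"delta_rot": [0,0,0],"dp": [6,-0.6,0],"claw": 255},{"delta_rot": [0,0,0],"dp": [10,-0.9,0],"claw": 255},{"delta_rot": [0,0,0],"dp": [14,-1.3,0],"claw": 255},{"delta_rot": [0,0,0],"dp": [20,-1.8,0],"claw": 255},{"delta_rot": [0,0,0],"dp": [28,-2.6,0],"claw": 255},{"delta_rot": [0,0,0],"dp": [36,-3.3,0],"claw": 255},{"delta_rot": [0,0,0],"dp": [42,-4,0],"claw": 255},{"delta_rot": [0,0,0],"dp": [42,-4,0],"claw": 255},{"delta_rot": [0,0,0],"dp": [42,-4,0],"claw": 255}]}}

```text
time_s: 13.0
position: [0.4954, -0.1931, 0.1347]
orientation: [-180.0, -0.0, 175.0]
wrist_force: [-0.4, 0.3, -2.3]
opening: 0.0474
```

```bash
cat > tray.py <<'E'
from h import *
for n in ['top','scene']:
    c=shot(n);P=cloud(c)*1000;hsv=cv2.cvtColor(c['frame'],cv2.COLOR_RGB2HSV)
    m=(hsv[...,0]>100)&(hsv[...,0]<125)&(hsv[...,1]>120)&(P[...,2]<40)&(P[...,2]>-3)&(P[...,0]>560)&(P[...,0]<800)&(abs(P[...,1])<240)
    k,l,st,_=cv2.connectedComponentsWithStats(m.astype(np.uint8));i=1+np.argmax(st[1:,4]);m=l==i
    r=m&(P[...,2]>21); print(n,m.sum(),'all',cv2.minAreaRect(P[m][:,:2].astype(np.float32)),'rim',cv2.minAreaRect(P[r][:,:2].astype(np.float32)))
o=arm.observe();print(o['position'],o['orientation'],o['time_s'],o['wrist_force'],o['opening'])
E
python3 tray.py; python3 - <<'E'
from h import *
f=lambda n:load(n)['frame'][:,:,::-1]
cv2.imwrite('pics/p8.png',cv2.resize(f('scene')[100:300,180:460],(700,500)))
E
```

```text
top 1842 all ((644.1884765625, -13.920654296875), (92.43864440917969, 271.6523742675781), 3.2286911010742188) rim ((643.8125610351562, -12.680435180664062), (91.94302368164062, 268.71868896484375), 2.661348342895508)
scene 2924 all ((637.8485107421875, -5.09552001953125), (98.13392639160156, 292.7065734863281), 3.250506639480591) rim ((641.9741821289062, -13.950485229492188), (90.7691421508789, 273.6625671386719), 3.2826743125915527)
[ 0.49453944 -0.19281729  0.13457581] [ 1.79989151e+02 -5.29983931e-02  1.74955081e+02] 13.1 [-0.32046687  0.11653221 -2.19000511] 0.047115063508169144
```

View pics/p8.png

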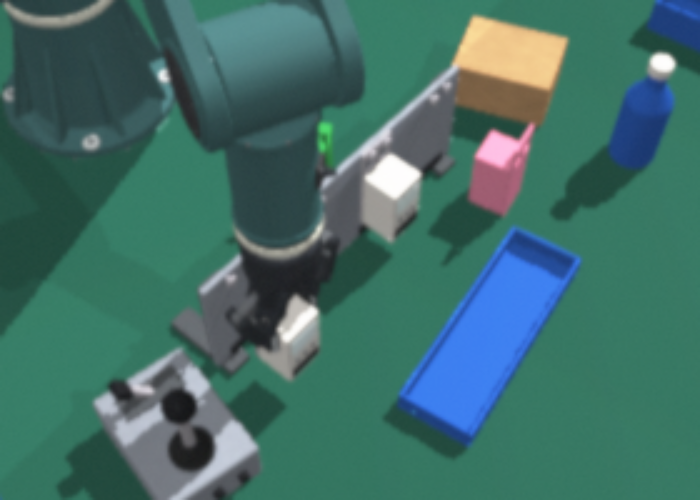

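Unit1 is off the studs (285,345 in the scene crop). The tray was knocked and now lies at (643,−13), yaw about 3°. Carry unit1 to tray y −70 and turn +8° to align.

Call:
{"api": "apply_moves", "payload": {"increments": [{"delta_rot": [0,0,1],"dp": [20,10,10],"claw": 255},{"delta_rot": [0,0,2],"dp": [45,30,15],"claw": 255},{"delta_rot": [0,0,4],"dp": [75,50,15],"claw": 255},{"delta_rot": [0,0,6],"dp": [105,73,15],"claw": 255},{"delta_rot": [0,0,8],"dp": [130,92,15],"claw": 255},{"delta_rot": [0,0,8],"dp": [147,105,15],"claw": 255},{"delta_rot": [0,0,8],"dp": [154,110,15],"claw": 255},{"delta_rot": [0,0,8],"dp": [154,110,5],"claw": 255},{"delta_rot": [0,0,8],"dp": [154,110,-15],"claw": 255},{"delta_rot": [0,0,8],"dp": [154,110,-30],"claw": 255}]}}

```text
time_s: 13.93
position: [0.6471, -0.0838, 0.1033]
orientation: [-180.0, -0.1, -177.1]
wrist_force: [-0.1, -0.6, -3.0]
opening: 0.0472
```

Call:
{"api": "apply_moves", "payload": {"increments": [{"delta_rot": [0,0,0],"dp": [0,0,-6],"claw": 255},{"delta_rot": [0,0,0],"dp": [0,0,-10],"claw": 255},{"delta_rot": [0,0,0],"dp": [0,0,-14],"claw": 255},{"delta_rot": [0,0,0],"dp": [0,0,-16],"claw": 255},{"delta_rot": [0,0,0],"dp": [0,0,-18],"claw": 255},{"delta_rot": [0,0,0],"dp": [0,0,-18],"claw": 255},{"delta_rot": [0,0,0],"dp": [0,0,-18],"claw": 255},{"delta_rot": [0,0,0],"dp": [0,0,-18],"claw": 255},{"delta_rot": [0,0,0],"dp": [0,0,-18],"claw": 255},{"delta_rot": [0,0,0],"dp": [0,0,-18],"claw": 255}]}}

```text
time_s: 14.77
position: [0.6492, -0.083, 0.0871]
orientation: [-180.0, 0.0, -177.1]
wrist_force: [-0.5, 1.0, -1.9]
opening: 0.0474
```

Call:
{"api": "apply_moves", "payload": {"increments": [{"delta_rot": [0,0,0],"dp": [0,0,-1],"claw": 255},{"delta_rot": [0,0,0],"dp": [0,0,-2],"claw": 255},{"delta_rot": [0,0,0],"dp": [0,0,-3],"claw": 255},{"delta_rot": [0,0,0],"dp": [0,0,-3],"claw": 255},{"delta_rot": [0,0,0],"dp": [0,0,-3],"claw": 255},{"delta_rot": [0,0,0],"dp": [0,0,-3],"claw": 255},{"delta_rot": [0,0,0],"dp": [0,0,-3],"claw": 255},{"delta_rot": [0,0,0],"dp": [0,0,-3],"claw": 255},{"delta_rot": [0,0,0],"dp": [0,0,-3],"claw": 255},{"delta_rot": [0,0,0],"dp": [0,0,-3],"claw": 255}]}}

```text
time_s: 15.6
position: [0.649, -0.083, 0.0837]
orientation: [-180.0, -0.0, -177.1]
wrist_force: [-0.6, 0.6, -1.5]
opening: 0.0473
```

Call:
{"api": "apply_moves", "payload": {"increments": [{"delta_rot": [0,0,0],"dp": [0,0,-0.7],"claw": 255},{"delta_rot": [0,0,0],"dp": [0,0,-1.3],"claw": 255},{"delta_rot": [0,0,0],"dp": [0,0,-1.3],"claw": 255},{"delta_rot": [0,0,0],"dp": [0,0,-1.3],"claw": 120},{"delta_rot": [0,0,0],"dp": [0,0,-1.3],"claw": 90},{"delta_rot": [0,0,0],"dp": [0,0,-1.3],"claw": 60},{"delta_rot": [0,0,0],"dp": [0,0,-1.3],"claw": 0},{"delta_rot": [0,0,0],"dp": [0,0,-1.3],"claw": 0},{"delta_rot": [0,0,0],"dp": [0,0,10],"claw": 0},{"delta_rot": [0,0,0],"dp": [0,0,30],"claw": 0}]}}

```text
time_s: 16.43
position: [0.6471, -0.0827, 0.1122]
orientation: [179.9, -0.3, -177.1]
wrist_force: [0.2, 0.3, 0.1]
opening: 0.0852
```

Call:
{"api": "apply_moves", "payload": {"increments": [{"delta_rot": [0,0,0],"dp": [0,0,35],"claw": 0},{"delta_rot": [0,0,0],"dp": [0,0,70],"claw": 0},{"delta_rot": [0,0,0],"dp": [0,0,105],"claw": 0},{"delta_rot": [0,0,0],"dp": [0,0,130],"claw": 0},{"delta_rot": [0,0,-8],"dp": [-30,20,135],"claw": 0},{"delta_rot": [0,0,-8],"dp": [-60,40,135],"claw": 0},{"delta_rot": [0,0,-8],"dp": [-95,60,135],"claw": 0},{"delta_rot": [0,0,-8],"dp": [-125,80,135],"claw": 0},{"delta_rot": [0,0,-8],"dp": [-155,100,135],"claw": 0},{"delta_rot": [0,0,-8],"dp": [-175,112,135],"claw": 0}]}}

```text
time_s: 17.27
position: [0.4705, 0.0305, 0.2492]
orientation: [180.0, -0.1, 175.0]
wrist_force: [-0.2, -0.5, -0.3]
opening: 0.0855
```

```bash
python3 tray.py; python3 - <<'E'
from rk import *
a=shot('wrist');o=arm.observe(); print(o['position'],o['orientation'],o['time_s'],o['wrist_force'])
for n in ['wrist']:
    q,w=rack(n)
    d=cv2.fitLine(q[:,:2].astype(np.float32),cv2.DIST_HUBER,0,.01,.01).ravel()[:2];print(d)
    k=w[(w[:,1]>-20)&(w[:,1]<80)]
    print('  unit',len(k),np.percentile(k,[2,98],axis=0).round(1).tolist(),cv2.minAreaRect(k[:,:2].astype(np.float32)))
g=lambda n:load(n)['frame'][:,:,::-1]
cv2.imwrite('pics/p9.png',np.vstack([cv2.resize(g('wrist'),(480,300)),cv2.resize(g('scene')[100:275,260:540],(480,300))]))
E
```

```text
top 942 all ((646.381103515625, -58.761024475097656), (91.43846130371094, 181.23704528808594), 2.8350372314453125) rim ((647.0596923828125, -58.11039733886719), (91.63980102539062, 178.61495971679688), 3.7602291107177734)
scene 2224 all ((637.8599243164062, -3.84136962890625), (97.8243408203125, 294.3963928222656), 3.25404691696167) rim ((642.0015258789062, -14.470428466796875), (90.28009033203125, 272.012451171875), 3.208163261413574)
[0.46974523 0.03079417 0.24922087] [ 1.79974079e+02 -1.55772380e-01  1.75055229e+02] 17.3667 [ 0.84938214 -0.36891659 -0.56315292] 0.08537753790229098
[0.4724998  0.02977282 0.24963274] [-1.79992594e+02  2.95465252e-02  1.75035619e+02] 17.4167 [ 0.20172499 -0.26489401  0.42627856]
[0.08455369 0.99641895]
  unit 2705 [[461.1, 6.2, 122.4], [495.0, 52.1, 125.2]] ((474.5536804199219, 29.384992599487305), (48.079071044921875, 42.233985900878906), 85.47966766357422)
```

View pics/p9.png

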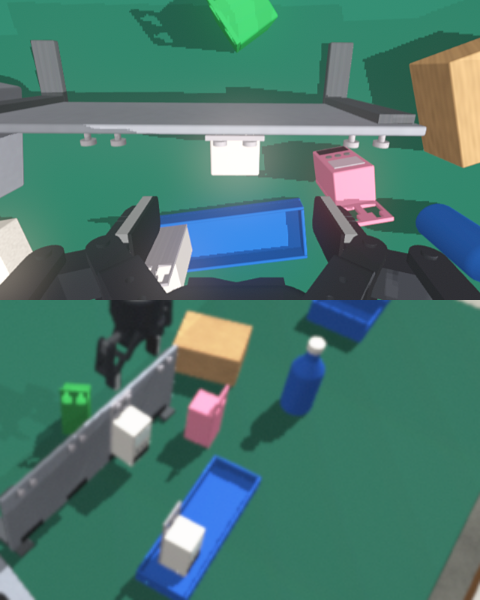

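Unit1 stands upright in the tray ((180,545) in the scene crop), and bays 1, 2 and 4 show bare studs. Unit3 is centred under the jaws (235,157).

Call:
{"api": "apply_moves", "payload": {"increments": [{"delta_rot": [0,0,0],"dp": [1,-0.8,0],"claw": 0},{"delta_rot": [0,0,0],"dp": [1,-0.8,-30],"claw": 0},{"delta_rot": [0,0,0],"dp": [1,-0.8,-60],"claw": 0},{"delta_rot": [0,0,0],"dp": [1,-0.8,-90],"claw": 0},{"delta_rot": [0,0,0],"dp": [1,-0.8,-110],"claw": 0},{"delta_rot": [0,0,0],"dp": [1,-0.8,-122],"claw": 0},{"delta_rot": [0,0,0],"dp": [1,-0.8,-128],"claw": 0},{"delta_rot": [0,0,0],"dp": [1,-0.8,-131.5],"claw": 0},{"delta_rot": [0,0,0],"dp": [1,-0.8,-131.5],"claw": 0},{"delta_rot": [0,0,0],"dp": [1,-0.8,-131.5],"claw": 0}]}}

```text
time_s: 18.25
position: [0.4761, 0.0278, 0.1178]
orientation: [-180.0, 0.1, 174.9]
wrist_force: [0.3, -0.2, -0.8]
opening: 0.0852
```

Call:
{"api": "apply_moves", "payload": {"increments": [{"delta_rot": [0,0,0],"dp": [0,0,0],"claw": 80},{"delta_rot": [0,0,0],"dp": [0,0,0],"claw": 90},{"delta_rot": [0,0,0],"dp": [0,0,0],"claw": 100},{"delta_rot": [0,0,0],"dp": [0,0,0],"claw": 110},{"delta_rot": [0,0,0],"dp": [0,0,0],"claw": 130},{"delta_rot": [0,0,0],"dp": [0,0,0],"claw": 160},{"delta_rot": [0,0,0],"dp": [0,0,0],"claw": 255},{"delta_rot": [0,0,0],"dp": [0,0,0],"claw": 255},{"delta_rot": [0,0,0],"dp": [0,0,0],"claw": 255},{"delta_rot": [0,0,0],"dp": [0,0,0],"claw": 255}]}}

```text
time_s: 19.08
position: [0.4756, 0.0282, 0.1179]
orientation: [-180.0, 0.1, 174.9]
wrist_force: [-0.6, 1.1, 6.5]
opening: 0.0472
```

Call:
{"api": "apply_moves", "payload": {"increments": [{"delta_rot": [0,0,0],"dp": [0,0,3],"claw": 255},{"delta_rot": [0,0,0],"dp": [0,0,6],"claw": 255},{"delta_rot": [0,0,0],"dp": [0,0,9],"claw": 255},{"delta_rot": [0,0,0],"dp": [0,0,12],"claw": 255},{"delta_rot": [0,0,0],"dp": [0,0,15],"claw": 255},{"delta_rot": [0,0,0],"dp": [0,0,17.5],"claw": 255},{"delta_rot": [0,0,0],"dp": [0,0,17.5],"claw": 255},{"delta_rot": [0,0,0],"dp": [0,0,17.5],"claw": 255},{"delta_rot": [0,0,0],"dp": [0,0,17.5],"claw": 255},{"delta_rot": [0,0,0],"dp": [0,0,17.5],"claw": 255}]}}

```text
time_s: 19.92
position: [0.4753, 0.0281, 0.1349]
orientation: [-180.0, 0.0, 174.9]
wrist_force: [1.7, 0.3, -1.7]
opening: 0.047
```

```bash
python3 - <<'E'
from h import *
a=shot('wrist');o=arm.observe(); print(o['position'],o['orientation'],o['time_s'],o['wrist_force'],o['opening'])
f=a['frame'][:,:,::-1]
cv2.imwrite('pics/p10.png',cv2.resize(f[200:350,200:450],(500,300)))
E
```

```text
[0.47535812 0.02812029 0.13487698] [-1.79993537e+02  4.03933658e-02  1.74944843e+02] 19.9667 [ 3.31459825 -0.04143682 -1.18410744] 0.04697139295068609
```

View pics/p10.png

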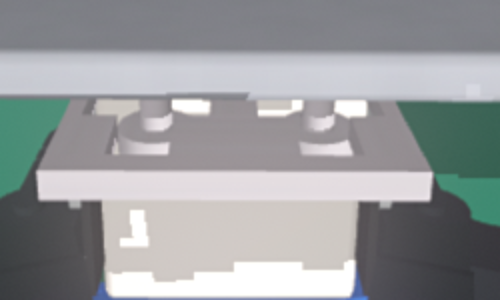

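Both studs (155,115) and (318,115) are in the wide ends. Draw off and carry to the tray's +y half.

Call:
{"api": "apply_moves", "payload": {"increments": [{"delta_rot": [0,0,0],"dp": [3,-0.3,0],"claw": 255},{"delta_rot": [0,0,0],"dp": [6,-0.6,0],"claw": 255},{"delta_rot": [0,0,0],"dp": [10,-0.9,0],"claw": 255},{"delta_rot": [0,0,0],"dp": [14,-1.3,0],"claw": 255},{"delta_rot": [0,0,0],"dp": [20,-1.8,0],"claw": 255},{"delta_rot": [0,0,0],"dp": [28,-2.6,0],"claw": 255},{"delta_rot": [0,0,0],"dp": [36,-3.3,0],"claw": 255},{"delta_rot": [0,0,0],"dp": [42,-4,0],"claw": 255},{"delta_rot": [0,0,0],"dp": [42,-4,0],"claw": 255},{"delta_rot": [0,0,0],"dp": [42,-4,0],"claw": 255}]}}

```text
time_s: 20.8
position: [0.5175, 0.0241, 0.1347]
orientation: [-180.0, -0.0, 174.9]
wrist_force: [-0.1, 0.4, -2.0]
opening: 0.0475
```

Call:
{"api": "apply_moves", "payload": {"increments": [{"delta_rot": [0,0,1],"dp": [20,5,10],"claw": 255},{"delta_rot": [0,0,2],"dp": [45,10,15],"claw": 255},{"delta_rot": [0,0,4],"dp": [75,16,15],"claw": 255},{"delta_rot": [0,0,6],"dp": [100,22,15],"claw": 255},{"delta_rot": [0,0,8],"dp": [118,26,15],"claw": 255},{"delta_rot": [0,0,8],"dp": [127,28,15],"claw": 255},{"delta_rot": [0,0,8],"dp": [127,28,10],"claw": 255},{"delta_rot": [0,0,8],"dp": [127,28,0],"claw": 255},{"delta_rot": [0,0,8],"dp": [127,28,-15],"claw": 255},{"delta_rot": [0,0,8],"dp": [127,28,-30],"claw": 255}]}}

```text
time_s: 21.63
position: [0.6416, 0.0519, 0.1035]
orientation: [-180.0, -0.1, -177.1]
wrist_force: [-0.1, -0.4, -2.5]
opening: 0.0474
```

Call:
{"api": "apply_moves", "payload": {"increments": [{"delta_rot": [0,0,0],"dp": [0,0,-6],"claw": 255},{"delta_rot": [0,0,0],"dp": [0,0,-11],"claw": 255},{"delta_rot": [0,0,0],"dp": [0,0,-15],"claw": 255},{"delta_rot": [0,0,0],"dp": [0,0,-17],"claw": 255},{"delta_rot": [0,0,0],"dp": [0,0,-19],"claw": 255},{"delta_rot": [0,0,0],"dp": [0,0,-20],"claw": 255},{"delta_rot": [0,0,0],"dp": [0,0,-21],"claw": 255},{"delta_rot": [0,0,0],"dp": [0,0,-21],"claw": 255},{"delta_rot": [0,0,0],"dp": [0,0,-21],"claw": 255},{"delta_rot": [0,0,0],"dp": [0,0,-21],"claw": 255}]}}

```text
time_s: 22.47
position: [0.6442, 0.0522, 0.084]
orientation: [-180.0, 0.0, -177.1]
wrist_force: [0.3, -0.8, -1.4]
opening: 0.0474
```

Release, then rise and go back towards the supply.

Call:
{"api": "apply_moves", "payload": {"increments": [{"delta_rot": [0,0,0],"dp": [0,0,-0.8],"claw": 255},{"delta_rot": [0,0,0],"dp": [0,0,-1.5],"claw": 255},{"delta_rot": [0,0,0],"dp": [0,0,-1.5],"claw": 255},{"delta_rot": [0,0,0],"dp": [0,0,-1.5],"claw": 120},{"delta_rot": [0,0,0],"dp": [0,0,-1.5],"claw": 90},{"delta_rot": [0,0,0],"dp": [0,0,-1.5],"claw": 60},{"delta_rot": [0,0,0],"dp": [0,0,-1.5],"claw": 0},{"delta_rot": [0,0,0],"dp": [0,0,-1.5],"claw": 0},{"delta_rot": [0,0,0],"dp": [0,0,10],"claw": 0},{"delta_rot": [0,0,0],"dp": [0,0,30],"claw": 0}]}}

```text
time_s: 23.3
position: [0.6421, 0.0522, 0.1123]
orientation: [180.0, -0.3, -177.1]
wrist_force: [0.9, -0.1, 0.1]
opening: 0.0856
```

Call:
{"api": "apply_moves", "payload": {"increments": [{"delta_rot": [0,0,0],"dp": [0,0,35],"claw": 0},{"delta_rot": [0,0,0],"dp": [0,0,70],"claw": 0},{"delta_rot": [0,0,0],"dp": [0,0,105],"claw": 0},{"delta_rot": [0,0,0],"dp": [0,0,130],"claw": 0},{"delta_rot": [0,0,-6],"dp": [-14,-35,141],"claw": 75},{"delta_rot": [0,0,-13],"dp": [-28,-70,141],"claw": 75},{"delta_rot": [0,0,-20],"dp": [-42,-105,141],"claw": 75},{"delta_rot": [0,0,-20],"dp": [-56,-140,141],"claw": 75},{"delta_rot": [0,0,-20],"dp": [-70,-175,141],"claw": 75},{"delta_rot": [0,0,-20],"dp": [-84,-210,141],"claw": 75}]}}

```text
time_s: 24.13
position: [0.5591, -0.1592, 0.2558]
orientation: [-180.0, 0.1, 163.0]
wrist_force: [1.3, -1.1, -0.3]
opening: 0.0606
```

```bash
python3 tray.py; python3 - <<'E'
from h import *
g=lambda n:load(n)['frame'][:,:,::-1]
cv2.imwrite('pics/p11.png',np.vstack([cv2.resize(g('top')[120:270,200:440],(640,400)),cv2.resize(g('scene')[100:300,240:440],(400,400))[:,:,:] if 0 else cv2.resize(g('scene')[120:270,240:480],(640,400))])[:, :].repeat(1,0)[:800])
im=cv2.imread('pics/p11.png'); cv2.imwrite('pics/p11.png',cv2.resize(im,(480,600)))
E
```

```text
top 526 all ((640.2272338867188, 51.79908752441406), (91.8549575805664, 141.70494079589844), 3.4581527709960938) rim ((640.2590942382812, 51.79639434814453), (91.77820587158203, 141.80050659179688), 3.5248539447784424)
scene 1565 all ((638.3674926757812, -5.224945068359375), (97.61893463134766, 292.4571228027344), 3.2849955558776855) rim ((642.1486206054688, -15.139495849609375), (90.35030364990234, 271.6797180175781), 3.107992172241211)
[ 0.55815853 -0.16263819  0.25569856] [-1.79849263e+02  2.98297549e-02  1.62671582e+02] 24.2333 [0.26135026 0.01742793 0.43647837] 0.06041879444282126
```

View pics/p11.png

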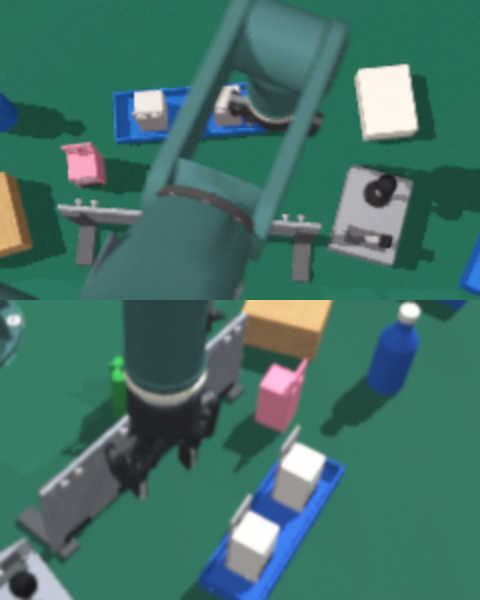

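Both units stand in the tray ((275,475) and (252,545) in the scene crop), and the rack shows only bare studs. Now back to the stick.

Call:
{"api": "apply_moves", "payload": {"increments": [{"delta_rot": [0,0,0],"dp": [-15,-35,0],"claw": 75},{"delta_rot": [0,0,0],"dp": [-30,-70,0],"claw": 75},{"delta_rot": [0,0,0],"dp": [-45,-105,0],"claw": 75},{"delta_rot": [0,0,0],"dp": [-60,-140,0],"claw": 75},{"delta_rot": [0,0,0],"dp": [-77,-174,0],"claw": 75},{"delta_rot": [0,0,0],"dp": [-77,-174,0],"claw": 75},{"delta_rot": [0,0,0],"dp": [-77,-174,-30],"claw": 75},{"delta_rot": [0,0,0],"dp": [-77,-174,-60],"claw": 75},{"delta_rot": [0,0,0],"dp": [-77,-174,-90],"claw": 75},{"delta_rot": [0,0,0],"dp": [-77,-174,-107],"claw": 75}]}}

```text
time_s: 25.07
position: [0.4823, -0.3301, 0.1455]
orientation: [179.9, -0.2, 162.9]
wrist_force: [-0.9, -0.2, -0.2]
opening: 0.0601
```

Call:
{"api": "apply_moves", "payload": {"increments": [{"delta_rot": [0,0,0],"dp": [0,0,0],"claw": 75},{"delta_rot": [0,0,0],"dp": [2,7,0],"claw": 75},{"delta_rot": [0,0,0],"dp": [4,14,0],"claw": 75},{"delta_rot": [0,0,0],"dp": [6,21,0],"claw": 75},{"delta_rot": [0,0,0],"dp": [9,28,0],"claw": 75},{"delta_rot": [0,0,0],"dp": [11,35,0],"claw": 75},{"delta_rot": [0,0,0],"dp": [13,42,0],"claw": 75},{"delta_rot": [0,0,0],"dp": [15,49,0],"claw": 75},{"delta_rot": [0,0,0],"dp": [17,55,0],"claw": 75},{"delta_rot": [0,0,0],"dp": [17,55,0],"claw": 75}]}}

```text
time_s: 25.9
position: [0.5002, -0.2772, 0.1479]
orientation: [-179.8, 0.0, 163.0]
wrist_force: [-4.4, -9.0, -3.5]
opening: 0.0605
```

Call:
{"api": "apply_moves", "payload": {"increments": [{"delta_rot": [0,0,0],"dp": [0,0,0],"claw": 75},{"delta_rot": [0,0,0],"dp": [0,0,0],"claw": 75},{"delta_rot": [0,0,0],"dp": [0,0,0],"claw": 75},{"delta_rot": [0,0,0],"dp": [0,0,0],"claw": 75},{"delta_rot": [0,0,0],"dp": [0,0,0],"claw": 75},{"delta_rot": [0,0,0],"dp": [0,0,0],"claw": 75},{"delta_rot": [0,0,0],"dp": [0,0,0],"claw": 75},{"delta_rot": [0,0,0],"dp": [0,0,0],"claw": 75},{"delta_rot": [0,0,0],"dp": [0,0,0],"claw": 75},{"delta_rot": [0,0,0],"dp": [0,0,0],"claw": 75}]}}

```text
time_s: 26.73
position: [0.5, -0.2781, 0.1483]
orientation: [-179.8, 0.1, 163.0]
wrist_force: [-4.6, -7.6, -3.9]
opening: 0.0606
```

```bash
python3 - <<'E'
from h import *
a=shot('wrist');o=arm.observe(); print(o['position'],o['time_s'],o['wrist_force'])
cv2.imwrite('pics/p12.png',cv2.resize(a['frame'][:,:,::-1],(480,300)))
E
```

```text
[ 0.49996637 -0.27810527  0.14826143] 26.7833 [-4.35572269 -8.17682346 -3.99788228]
```

View pics/p12.png

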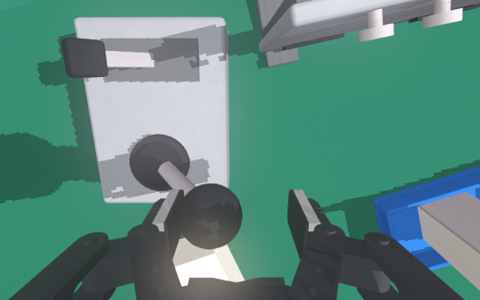

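Stick well over to +y (knob (212,215), base (160,162)), lever still at −y. Hold, return, retreat.

Call:
{"api": "apply_moves", "payload": {"increments": [{"delta_rot": [0,0,0],"dp": [0,0,0],"claw": 75},{"delta_rot": [0,0,0],"dp": [0,0,0],"claw": 75},{"delta_rot": [0,0,0],"dp": [0,0,0],"claw": 75},{"delta_rot": [0,0,0],"dp": [0,0,0],"claw": 75},{"delta_rot": [0,0,0],"dp": [0,0,0],"claw": 75},{"delta_rot": [0,0,0],"dp": [0,0,0],"claw": 75},{"delta_rot": [0,0,0],"dp": [0,0,0],"claw": 75},{"delta_rot": [0,0,0],"dp": [0,0,0],"claw": 75},{"delta_rot": [0,0,0],"dp": [0,0,0],"claw": 75},{"delta_rot": [0,0,0],"dp": [0,0,0],"claw": 75}]}}

```text
time_s: 27.62
position: [0.5, -0.2781, 0.1483]
orientation: [-179.8, 0.1, 163.0]
wrist_force: [-3.7, -8.9, -3.2]
opening: 0.0599
```

Call:
{"api": "apply_moves", "payload": {"increments": [{"delta_rot": [0,0,0],"dp": [0,0,0],"claw": 75},{"delta_rot": [0,0,0],"dp": [0,0,0],"claw": 75},{"delta_rot": [0,0,0],"dp": [0,0,0],"claw": 75},{"delta_rot": [0,0,0],"dp": [0,0,0],"claw": 75},{"delta_rot": [0,0,0],"dp": [0,0,0],"claw": 75},{"delta_rot": [0,0,0],"dp": [0,0,0],"claw": 75},{"delta_rot": [0,0,0],"dp": [0,0,0],"claw": 75},{"delta_rot": [0,0,0],"dp": [0,0,0],"claw": 75},{"delta_rot": [0,0,0],"dp": [0,0,0],"claw": 75},{"delta_rot": [0,0,0],"dp": [0,0,0],"claw": 75}]}}

```text
time_s: 28.45
position: [0.5, -0.2781, 0.1483]
orientation: [-179.8, 0.1, 163.0]
wrist_force: [-2.8, -8.7, -3.4]
opening: 0.0601
```

Call:
{"api": "apply_moves", "payload": {"increments": [{"delta_rot": [0,0,0],"dp": [0,0,0],"claw": 75},{"delta_rot": [0,0,0],"dp": [0,0,0],"claw": 75},{"delta_rot": [0,0,0],"dp": [0,0,0],"claw": 75},{"delta_rot": [0,0,0],"dp": [0,0,0],"claw": 75},{"delta_rot": [0,0,0],"dp": [0,0,0],"claw": 75},{"delta_rot": [0,0,0],"dp": [0,0,0],"claw": 75},{"delta_rot": [0,0,0],"dp": [0,0,0],"claw": 75},{"delta_rot": [0,0,0],"dp": [0,0,0],"claw": 75},{"delta_rot": [0,0,0],"dp": [0,0,0],"claw": 75},{"delta_rot": [0,0,0],"dp": [0,0,0],"claw": 75}]}}

```text
time_s: 29.28
position: [0.5, -0.2781, 0.1483]
orientation: [-179.8, 0.1, 163.0]
wrist_force: [-3.2, -7.8, -3.2]
opening: 0.0604
```

Call:
{"api": "apply_moves", "payload": {"increments": [{"delta_rot": [0,0,0],"dp": [0,0,0],"claw": 75},{"delta_rot": [0,0,0],"dp": [0,0,0],"claw": 75},{"delta_rot": [0,0,0],"dp": [0,0,0],"claw": 75},{"delta_rot": [0,0,0],"dp": [0,0,0],"claw": 75},{"delta_rot": [0,0,0],"dp": [0,0,0],"claw": 75},{"delta_rot": [0,0,0],"dp": [0,0,0],"claw": 75},{"delta_rot": [0,0,0],"dp": [0,0,0],"claw": 75},{"delta_rot": [0,0,0],"dp": [0,0,0],"claw": 75},{"delta_rot": [0,0,0],"dp": [0,0,0],"claw": 75},{"delta_rot": [0,0,0],"dp": [0,0,0],"claw": 75}]}}

```text
time_s: 30.12
position: [0.4999, -0.2781, 0.1483]
orientation: [-179.8, 0.1, 163.0]
wrist_force: [-3.8, -7.8, -3.5]
opening: 0.0603
```

Call:
{"api": "apply_moves", "payload": {"increments": [{"delta_rot": [0,0,0],"dp": [-2,-7,0],"claw": 75},{"delta_rot": [0,0,0],"dp": [-4,-14,0],"claw": 75},{"delta_rot": [0,0,0],"dp": [-6,-21,0],"claw": 75},{"delta_rot": [0,0,0],"dp": [-9,-28,0],"claw": 75},{"delta_rot": [0,0,0],"dp": [-11,-35,0],"claw": 75},{"delta_rot": [0,0,0],"dp": [-13,-42,0],"claw": 75},{"delta_rot": [0,0,0],"dp": [-15,-49,0],"claw": 75},{"delta_rot": [0,0,0],"dp": [-18,-58,0],"claw": 75},{"delta_rot": [0,0,0],"dp": [-18,-58,0],"claw": 75},{"delta_rot": [0,0,0],"dp": [-18,-58,0],"claw": 75}]}}

```text
time_s: 30.95
position: [0.4816, -0.3351, 0.1475]
orientation: [180.0, -0.0, 162.9]
wrist_force: [-0.8, 0.5, 0.1]
opening: 0.0604
```

Call:
{"api": "apply_moves", "payload": {"increments": [{"delta_rot": [0,0,0],"dp": [0,0,10],"claw": 75},{"delta_rot": [0,0,0],"dp": [0,0,30],"claw": 75},{"delta_rot": [0,0,0],"dp": [0,0,60],"claw": 75},{"delta_rot": [0,0,0],"dp": [0,0,90],"claw": 75},{"delta_rot": [0,0,0],"dp": [0,0,120],"claw": 75},{"delta_rot": [0,0,0],"dp": [0,0,150],"claw": 75},{"delta_rot": [0,0,0],"dp": [0,0,170],"claw": 75},{"delta_rot": [0,0,0],"dp": [0,0,180],"claw": 75},{"delta_rot": [0,0,0],"dp": [0,0,180],"claw": 75},{"delta_rot": [0,0,0],"dp": [0,0,180],"claw": 75}]}}

```text
time_s: 31.78
position: [0.4819, -0.3344, 0.3276]
orientation: [180.0, 0.0, 163.0]
wrist_force: [0.1, -0.2, -0.6]
opening: 0.0607
```

```bash
python3 tray.py; python3 - <<'E'
from h import *
g=lambda n:load(n)['frame'][:,:,::-1]
a=shot('wrist')
cv2.imwrite('pics/p13.png',np.vstack([cv2.resize(g('wrist'),(480,300)),cv2.resize(g('scene')[100:350,160:560],(480,300))]))
E
```

```text
top 1340 all ((643.2494506835938, -13.773269653320312), (92.35201263427734, 271.8651428222656), 3.1892192363739014) rim ((644.027587890625, -12.610031127929688), (91.10283660888672, 269.4432373046875), 3.0506374835968018)
scene 1568 all ((637.8139038085938, -4.6708526611328125), (97.93060302734375, 294.6325378417969), 3.1243607997894287) rim ((641.8201904296875, -14.916854858398438), (91.04705047607422, 273.73431396484375), 3.1243607997894287)
[ 0.48122167 -0.33398367  0.32594829] [ 1.79924062e+02 -1.70279480e-01  1.62954389e+02] 31.8833 [ 0.5054964  -0.5670453  -0.15537013] 0.06023838030263618
```

View pics/p13.png

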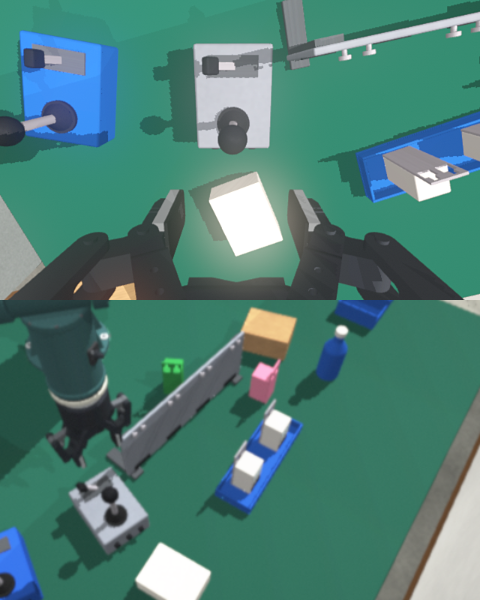

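The stick is centred ((232,140) over its base), the lever is unchanged at −y, and the rack is empty with all studs bare. Both units stand in the tray, and the gripper is clear.

```bash
python3 -c "
from rig import arm
print(arm.finish_job())"
```

```text
the job is handed in; nothing more can be done
None
```

The job is done and handed in, at about 32 s of the 210 s allowed.

- **Discharge:** I pushed the stick to the supply's −y, the side the lever leans to, at about 0.5 rad. I held it for over 3 s and let it spring back to centre.
- **Units:** Only two were hanging, unit1 and unit3. I raised each by 17.5 mm, drew it off its studs and stood it upright in the tray. Each time the wrist camera showed both studs in the wide ends of the slots before I drew the unit off.
- **Tray knock:** The tray had been knocked to about (643, −13) mm. I measured it again before placing the first unit.
- **Re-arm:** With the rack empty, I held the stick to +y for about 4 s and let it centre.

**Last checks:** The final pictures showed:
- the rack empty with bare studs
- both units upright in the tray
- the stick centred
- the lever still at −y
- no other object visibly moved
- the gripper clear of everything

**Disagreement:** During the +y hold the force was about 9 N, where about 6 N is expected for 0.5 rad. The stick was probably lightly against its 0.6 rad stop, still well below the 40 N limit.

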